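# Set up a circuit case for inspection under the hand magnifier

### The job

Set the open aluminium case, the one whose circuit board shows, level and centred on the small round pedestal plate, gently, and let go of it. Then draw the hand magnifier out of its sloping holder, turn it level and finish while still gripping it, motionless, its lens centred over the circuit and about ten centimetres above it, touching nothing else. Leave the lidded case and the other things on the bench where they are.

Things in the scene. Friction and masses are not known exactly. Their poses are not given: they have to be found in the camera images.
- case_center (a point): Centre of the open die-cast aluminium case, 56 (its x) x 110 (its y) x 28 mm high, open on top, a green circuit board with black chips inside; 3 mm walls, about 0.2 kg, an 8 mm brass stub in the middle of each 56 mm end. Stands flat on the bench, z up, this point 14 mm above its underside. Grasp across the 56 mm. It and the lidded case may stand in each other's place.
- lidded_center (a point): Centre of the other aluminium case, same 56 x 110 mm outline and stubs but closed by a flat screwed lid, 32 mm high; to be left alone. Its centre is 16 mm above the bench.
- pedestal_top (a point): Centre of the upper face of the inspection pedestal, fixed to the bench: a round black rubber-topped plate 50 mm across and 7 mm thick, its top 60 mm above the bench, on an 18 mm column with a 90 mm round foot 10 mm high.
- holder_mouth (a point): Mouth centre of the holder, fixed: black sleeve 50 mm deep, 25 x 27 mm outside, 17 x 19 mm inside (1.5 mm clearance round the handle), sloping 40 degrees up towards this frame's x; the frame itself is level. Mouth 77 mm above the bench, dark steel base 100 x 75 mm, 12 mm high. The magnifier comes free when drawn 50 mm along the slope.
- magnifier_grip (a point): Where to grasp the hand magnifier: on the axis of its black handle (140 long, 14 wide along y, 16 mm thick along z), 90 mm from the butt; at the start 40 mm outside the holder's mouth, some 100 mm above the bench. x runs along the handle to the lens, at first some 36 degrees up; z is square to the lens, y level. About 0.12 kg; it sags a little in the loose holder.
- magnifier_lens (a point): Centre of the magnifier's round lens in its steel rim, 76 mm across and 10 mm thick, 84 mm beyond the grip point along x, same axes. The lens is level when z is vertical (either side up).
- screwdriver_grip (a point): Middle of the handle of a screwdriver lying on the bench; leave alone.
- reel_center (a point): Centre of a white plastic reel, 56 mm across, 37 mm high; leave alone.
- jar: Underside of a closed clear jar, 48 mm across, 60 mm high; leave alone.
- tape: Underside of a roll of black tape lying flat, 64 mm across, 18 mm high; leave alone.
- mug: Underside of a white mug, 76 mm across, 90 mm high; leave alone.
Mind the look-alikes: they are no part of the job. Leave any red look-alike of the part that bears case_center alone.

How it is judged:
On the way, in this order (a step that is already met when the one before it is completed fails the run):
1. the open case stands level, centred and released on the pedestal plate (contact force between open_case and pedestal above 0.5 N and horizontal distance between case_center and pedestal_top below 0.015 m and height (world z) of case_center between 0.068 and 0.08 m and angle between case_center's own z axis and vertical below 0.07 rad and linear speed of open_case below 0.02 m/s and contact force between open_case and the arm below 0.05 N), for 0.4 s.
2. the magnifier is drawn clear of its holder in the gripper (contact force between magnifier and the fingers above 1 N and contact force between magnifier and holder below 0.02 N and distance between magnifier_grip and holder_mouth above 0.1 m), for 0.2 s.
At the end, for the whole second after the job is handed in: Open case released on the pedestal, centred within 15 mm, level within 4 deg. The gripper alone holds the magnifier still, lens level within 11 deg, its centre within 28 mm (seen from above) of the case's centre and 84 to 184 mm above the pedestal plate (all of step 1 and all of step 2 and contact force between magnifier and open_case below 0.02 N and contact force between magnifier and pedestal below 0.02 N and contact force between magnifier and table below 0.02 N and (angle between magnifier_lens's own z axis and vertical below 0.2 rad or angle between magnifier_lens's own z axis and vertical above 2.9416 rad) and horizontal distance between magnifier_lens and case_center below 0.028 m and z of magnifier_lens in the frame of pedestal_top between 0.084 and 0.184 m and linear speed of magnifier below 0.03 m/s); the arm keeps its last pose, push and grip.
It fails at once if the lidded case is moved by more than 30 mm (distance of lidded_center from where it was at the start of the episode above 0.03 m).
It fails at once if the screwdriver, reel, jar, tape or mug is moved by more than 30 mm (distance of any of screwdriver_grip, reel_center, jar, tape, mug from where it was at the start of the episode above 0.03 m).
It fails at once if the open case is dropped or pressed hard on the pedestal (over 50 N) (contact force between open_case and pedestal above 50 N).
It fails at once if the magnifier knocks against the open case (over 2 N) (contact force between magnifier and open_case above 2 N).
It also fails if it takes over 59 s, if anything falls off the work surface, if the arm or the gripper's body presses on something with over 40 N, if the wrist force passes 120 N, or if a joint passes its speed limit or range.

### The arm

A 6-joint arm with a two-finger parallel gripper is mounted at the origin on the work surface. World frame = base frame: x ahead of the robot, y to its left, z up, the work surface at z = 0. Lengths are in m, angles in rad, forces in N, time in s.
With the tool pointing down it reaches from about 0.3 to 0.775 m from the base axis. Payload 14.6 kg.
Tool frame: the origin (TCP) lies midway between the tips of the shut fingers; the grasp point (between the pads) lies 19 mm behind it (ctrl.tcp_to_grasp is the distance from the TCP to the grasp point, in m); x points along the fingers, y is the direction in which the jaws open and shut, and the axes are right-handed (so a half turn about x gives the same grasp; the last joint's range is limited). The gripper opens to 94 mm and grips with 3 to 60 N. Pads are 16 mm wide; open, the fingers measure 119 mm over their backs; the gripper's body (75 mm by 177 mm) begins 78 mm behind the grasp point.
Start: joints at [1.202, 0.3, 1.521, -0, 1.321, -0.067], TCP at [0.163, 0.525, 0.205] pointing down, gripper open.
Joint ranges: [-3.03, 3.03], [-0.79, 2.21], [0.23, 2.52], [-1.04, 4.18], [0, 3.07], [-2.55, 2.55]. Speed limits (rad/s): [2.22, 2.22, 2.57, 3.14, 3.14, 3.14].

### API

Orientations are given as [roll, pitch, yaw] about the fixed x, y, z axes, in that order (R = Rz(yaw) Ry(pitch) Rx(roll)).
In Python, from station import ctrl gives the robot as it stands.
- The arm moves only by the tool jog_arm, never from a script. Its argument "rows" is one flat list of numbers, 7 for each row, row after row: the shift along the world's x, y, z in m, then the turn, a rotation vector about the world's x, y, z in degrees, then the closure, from 0 (fully open) to 1 (shut). A call has 1 to 8 rows; each row shifts and turns the commanded pose from where the row before left it; what a row does not reach is not made up. A row lasts 1/12 s, in which the tool goes at most 41.7 mm and 7.16 degrees, less where a joint would pass 70% of its speed; a pose out of reach is approached as far as the arm can. A call with a gripper value outside its range is refused whole. The fingers move at their own pace and stop on an object; "squeeze" is the grip in N (left out, the last holds). Time passes only in rows, so rows that do not move let the fingers close. It gives the time, the measured TCP pose, the force and the opening at its end, in the units of the state.
- ctrl.get_obs(): the state, without advancing time (a new reading comes with each control period).
- ctrl.camera(name): name is "scene" or "top" or "wrist"; returns (picture, depth): 384x512x3 uint8, red, green, blue; 384x512 float32, m along the optical axis (not along the pixel's ray), 0 where there is no reading.
- ctrl.camera_model(name): a dict with "K" (3x3 intrinsics, pixels), "dist" ([k1, k2, p1, p2, k3] as OpenCV has them; the pictures are not rectified), "extrinsics" (4x4, takes a point from camera to world coordinates). Camera axes: x right, y down, z forward; pixel columns grow to the right and rows downward; lengths in m; the calibration is good to about 2 mm. A picture is of the moment at which its call begins: read the wrist's pose just before it. camera_model takes no time and is no camera call; for the wrist camera it gives the pose at the moment of the call.
- ctrl.hand_in(): hands the job in, once; it reports no verdict.
The state is a dict: "time_s": time; "qpos": joint angles; "joint_vel": joint speeds; "tau": joint torques, N m; "ee_pos": TCP position; "eef_rot": TCP orientation; "force": force on the tool from outside, world axes, zero at the start; "moment": the same for the moment, N m; "grip_width": finger opening in m.
Only numpy, scipy, OpenCV 4.12 (cv2) and the standard library are available. Lean on these libraries where they do the work, as an engineer would, in place of code of your own. Each camera call takes 0.05 s, during which the arm holds its last target.

## Working session

There is one attempt and no reset: what is moved stays moved. The work goes in short steps, Python scripts to look and compute and a tool call to move; the robot and the scene stay as the last step left them, time stands still between calls to the robot, and variables do not carry over. Pictures are saved under pics/ and viewed, and the job is handed in when it is done.

Besides the shell and the picture viewer there is one more tool, called after ">>>" by a JSON object that holds its "op" and its "data", one argument or row to a line. jog_arm: Moves the arm, as the interface text tells. Its arguments: {"type":"object","properties":{"rows":{"type":"array"},"squeeze":{"type":"number"}},"required":["rows"]}

```bash
ls; mkdir -p pics; python3 - <<'E'
from station import ctrl
import cv2,numpy as np
print(ctrl.get_obs(), ctrl.tcp_to_grasp)
for n in ["scene","top","wrist"]:
    m=ctrl.camera_model(n); p,d=ctrl.camera(n)
    cv2.imwrite(f"pics/{n}0.png",p[:,:,::-1]); np.savez(f"{n}0.npz",p=p,d=d,K=m["K"],dist=m["dist"],E=m["extrinsics"])
    print(n,np.round(m["K"],1).tolist(),m["dist"],np.round(m["extrinsics"],3).tolist())
E
```

```text
pics
{'time_s': 0.0, 'qpos': array([ 1.20240548e+00,  3.00464422e-01,  1.52158506e+00, -3.18604163e-06,
        1.32071899e+00, -6.65769549e-02]), 'joint_vel': array([-0.00083128, -0.00149497, -0.00083808, -0.00112378, -0.00016088,
       -0.00080592]), 'tau': array([-3.32076461e-04, -5.31809556e+01, -3.52738738e+01,  7.07636238e-02,
        2.44671892e-02, -7.56633949e-05]), 'ee_pos': array([0.16338301, 0.52488966, 0.20488832]), 'eef_rot': array([-1.63474873,  1.5696205 , -1.93656183]), 'force': array([-0.15467296, -0.1367283 , -0.1792219 ]), 'moment': array([-0.01166253, -0.01094287,  0.00147426]), 'grip_width': 0.09392082058198144} 0.0188
scene [[373.6, 0.0, 250.5], [0.0, 373.6, 188.9], [0.0, 0.0, 1.0]] [-0.04418348  0.          0.          0.          0.        ] [[-0.849, 0.397, -0.349, 0.841], [0.528, 0.615, -0.586, 0.497], [-0.018, -0.681, -0.732, 0.809], [0.0, 0.0, 0.0, 1.0]]
top [[436.9, 0.0, 253.3], [0.0, 436.9, 198.2], [0.0, 0.0, 1.0]] [-0.13769916  0.          0.          0.          0.        ] [[-0.025, -0.991, 0.13, 0.337], [-1.0, 0.023, -0.015, -0.054], [0.012, -0.131, -0.991, 1.217], [0.0, 0.0, 0.0, 1.0]]
wrist [[326.3, 0.0, 262.9], [0.0, 326.3, 189.9], [0.0, 0.0, 1.0]] [0.00090632 0.         0.         0.         0.        ] [[0.298, 0.914, 0.275, 0.082], [0.955, -0.285, -0.086, 0.551], [-0.001, 0.289, -0.957, 0.384], [0.0, 0.0, 0.0, 1.0]]
```

View pics/scene0.png

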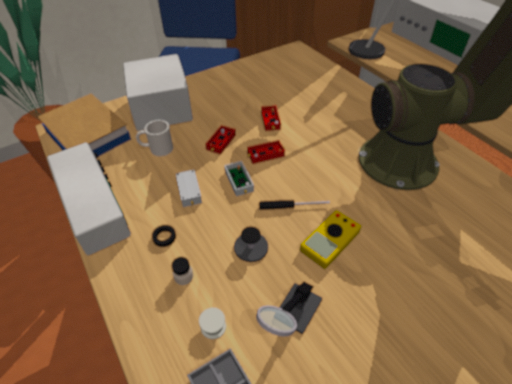

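View pics/top0.png

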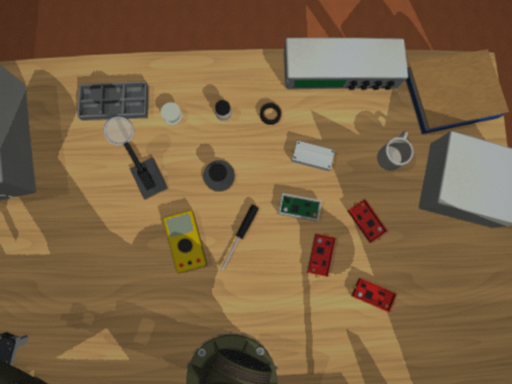

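View pics/wrist0.png

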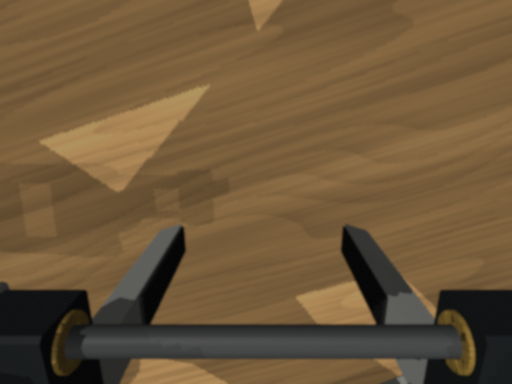

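The top view shows the open case at about (300,207), the pedestal at (218,175), the holder at (148,178), the lens at (118,130) and the lidded case at (313,155). The red look-alikes lie near (320,255), (367,220) and (375,293).

```bash
cat > h.py <<'E'
import numpy as np,cv2
def load(f):
    z=np.load(f); return z['p'],z['d'],z['K'],z['dist'],z['E']
def rays(px,K,dist,E):
    px=np.asarray(px,float).reshape(-1,1,2)
    n=cv2.undistortPoints(px,K,dist).reshape(-1,2)
    r=np.c_[n,np.ones(len(n))]
    return E[:3,3],r@E[:3,:3].T,r
def plane(px,z,K,dist,E):
    o,r,_=rays(px,K,dist,E); return o+r*((z-o[2])/r[:,2])[:,None]
def cloud(p,d,K,dist,E):
    v,u=np.mgrid[0:384,0:512]
    o,r,_=rays(np.c_[u.ravel(),v.ravel()],K,dist,E)
    return (o+r*d.ravel()[:,None]).reshape(384,512,3)
E
python3 - <<'E'
from h import *
for n in ["top","scene"]:
    a=load(n+"0.npz"); W=cloud(*a); p=a[0]
    big=cv2.resize(p,None,fx=3,fy=3,interpolation=cv2.INTER_CUBIC)
    c=big[360:720,300:1020] if n=="top" else big[440:1040,520:1040]
    cv2.imwrite(f"pics/{n}0z.png",c[:,:,::-1])
    Z=W[...,2]
    m=(W[...,0]>0.1)&(W[...,0]<0.9)&(abs(W[...,1])<0.5)&(a[1]>0)
    mk=((Z>0.012)&m).astype(np.uint8)
    k,l,s,ce=cv2.connectedComponentsWithStats(mk)
    print(n,'table z',np.median(Z[m&(Z<0.01)]))
    for i in range(1,k):
        if s[i,4]>40:
            q=W[l==i]; print(i,s[i].tolist(),np.round(q.mean(0),3),'zmax',round(np.percentile(q[:,2],98),3), np.round(q.min(0),3),np.round(q.max(0),3))
E
```

```text
top table z -0.0007609167851213572
1 [284, 48, 121, 43, 4755] [ 0.844 -0.331  0.086] zmax 0.101 [ 0.801 -0.5    0.012] [ 0.9   -0.17   0.104]
2 [77, 82, 84, 111, 2384] [0.701 0.288 0.073] zmax 0.169 [0.519 0.188 0.012] [0.843 0.429 0.177]
3 [215, 100, 17, 20, 277] [0.742 0.007 0.05 ] zmax 0.063 [ 0.724 -0.016  0.012] [0.768 0.03  0.065]
4 [161, 103, 19, 19, 285] [0.745 0.156 0.036] zmax 0.041 [0.719 0.131 0.013] [0.771 0.183 0.042]
5 [260, 102, 22, 22, 254] [ 0.741 -0.128  0.017] zmax 0.022 [ 0.709 -0.158  0.012] [ 0.774 -0.098  0.026]
6 [377, 131, 34, 39, 582] [ 0.61  -0.463  0.058] zmax 0.092 [ 0.569 -0.5    0.012] [ 0.669 -0.43   0.095]
7 [291, 141, 44, 29, 827] [ 0.611 -0.242  0.03 ] zmax 0.036 [ 0.571 -0.303  0.012] [ 0.652 -0.182  0.039]
12 [208, 163, 19, 20, 284] [0.563 0.023 0.057] zmax 0.063 [ 0.538 -0.     0.012] [0.595 0.052 0.067]
61 [278, 194, 45, 27, 239] [ 0.466 -0.204  0.023] zmax 0.031 [ 0.429 -0.263  0.012] [ 0.504 -0.141  0.033]
64 [348, 199, 40, 44, 332] [ 0.422 -0.391  0.022] zmax 0.03 [ 0.365 -0.442  0.012] [ 0.484 -0.335  0.031]
72 [229, 204, 30, 51, 353] [ 0.4
[... 1992 characters left out ...]
]
31 [300, 209, 62, 59, 1893] [0.389 0.128 0.032] zmax 0.042 [0.295 0.063 0.012] [0.467 0.18  0.045]
32 [151, 224, 25, 21, 282] [ 0.742 -0.124  0.017] zmax 0.02 [ 0.711 -0.158  0.012] [ 0.774 -0.093  0.021]
33 [241, 226, 20, 22, 314] [0.565 0.027 0.056] zmax 0.062 [0.538 0.001 0.013] [0.588 0.05  0.064]
46 [171, 256, 22, 28, 460] [0.75  0.018 0.046] zmax 0.062 [ 0.724 -0.011  0.012] [0.772 0.035 0.063]
48 [256, 281, 58, 55, 1387] [0.63  0.259 0.127] zmax 0.172 [0.519 0.182 0.012] [0.694 0.309 0.174]
64 [199, 308, 26, 26, 522] [0.746 0.159 0.035] zmax 0.038 [0.718 0.129 0.012] [0.773 0.185 0.039]
79 [187, 348, 65, 36, 527] [0.778 0.252 0.029] zmax 0.036 [0.74  0.23  0.012] [0.84  0.311 0.037]
```

```bash
sleep 1; ls pics
```

```text
scene0.png
scene0z.png
top0.png
top0z.png
wrist0.png
```

View pics/top0z.png

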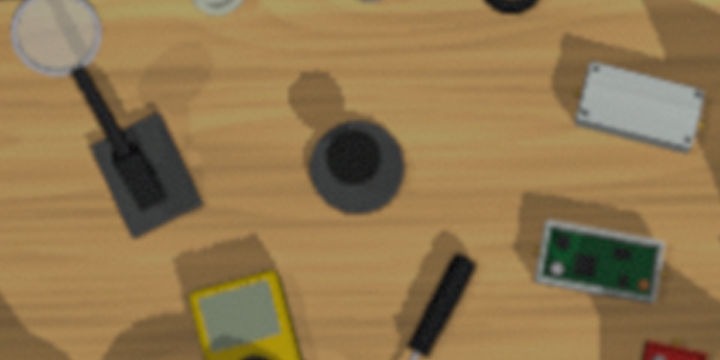

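View pics/scene0z.png

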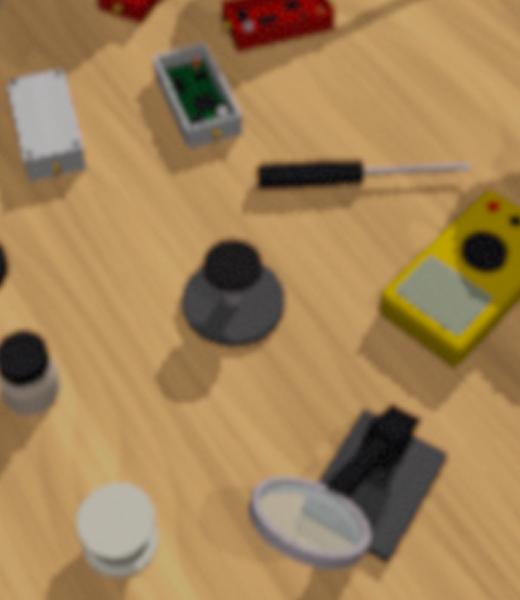

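```bash
python3 - <<'E'
from h import *
cl={n:cloud(*load(n+"0.npz")) for n in["top","scene"]}
def sel(W,lo,hi):
    return W[np.all((W>lo)&(W<hi),axis=-1)]
for n,W in cl.items():
    for nm,lo,hi in [("case",(.40,-.28,.021),(.53,-.12,.05)),("lid",(.55,-.32,.022),(.67,-.17,.06))]:
        q=sel(W,lo,hi); r=cv2.minAreaRect(q[:,:2].astype(np.float32)*1000)
        b=cv2.boxPoints(r); e=b[1]-b[0] if np.linalg.norm(b[1]-b[0])>np.linalg.norm(b[2]-b[1]) else b[2]-b[1]
        print(n,nm,len(q),np.round(r[0],1),np.round(r[1],1),'long dir deg',np.degrees(np.arctan2(e[1],e[0])))
    q=sel(W,(.52,-.02,.053),(.61,.07,.08))
    c,r=cv2.minEnclosingCircle(q[:,:2].astype(np.float32)*1000); print(n,'ped',c,r,np.median(q,0))
    # lens/handle
    q=sel(W,(.5,.17,.012),(.9,.36,.3)); 
    h=q[(q[:,2]>.085)]
    m=h.mean(0);u,s,v=np.linalg.svd(h-m); print(n,'mag',m,s,v[0],v[2])
    bb=q[(q[:,2]>.006)&(q[:,2]<.018)&(q[:,0]<.68)]; r=cv2.minAreaRect(bb[:,:2].astype(np.float32)*1000); print('base',r)
    np.save(f'q_{n}.npy',q)
# pedestal with rays: dark mask in colour
for n in cl:
    a=load(n+"0.npz")
    g=a[0].max(2); W=cl[n]
    m=(g<50)&(abs(W[...,0]-.563)<.06)&(abs(W[...,1]-.023)<.06)
    k,l,s,c=cv2.connectedComponentsWithStats(m.astype(np.uint8)); i=1+s[1:,4].argmax()
    ys,xs=np.where(l==i); P=plane(np.c_[xs,ys],.06,*a[2:])
    r=cv2.minEnclosingCircle(P[:,:2].astype(np.float32)*1000); print(n,'pedcol',r,P.mean(0))
# profile of magnifier
for n in cl:
    a=load(n+"0.npz"); W=cl[n]
    m=np.all((W>(.5,.17,.03))&(W<(.9,.36,.3)),axis=-1)
    ys,xs=np.where(m)
    print(n)
    if n=='top':
      for y in range(ys.min(),ys.max()+1,3):
        k=ys==y; print(y,xs[k].min(),xs[k].max(),np.round(W[m][k].mean(0),3), W[m][k][:,2].min().round(3),W[m][k][:,2].max().round(3))
E
```

```text
top case 167 [ 466.8 -200.7] [110.6  56.5] long dir deg 78.552666
top lid 779 [ 611.7 -245. ] [112.3  58.3] long dir deg 74.5549
top ped (562.9938354492188, 22.720239639282227) 25.256284713745117 [0.5627308  0.02183234 0.05920126]
top mag [0.64704947 0.26304842 0.14267763] [1.15486132 0.50855133 0.07803897] [-0.75543672 -0.35033305 -0.55369858] [-0.50021054 -0.23746314  0.83270684]
base ((560.489501953125, 222.68942260742188), (98.78158569335938, 73.87326049804688), 24.58378791809082)
scene case 158 [ 467.9 -197.3] [114.7  56.9] long dir deg 78.04331
scene lid 570 [ 612.9 -240.2] [114.2  56. ] long dir deg 74.18254
scene ped (563.3757934570312, 25.27792739868164) 25.686840057373047 [0.56474394 0.02645132 0.05900944]
scene mag [0.65165504 0.26893466 0.14567564] [1.2374555  0.58467626 0.07493933] [0.75540777 0.352075   0.55263215] [ 0.49839399  0.23880954 -0.83341073]
base ((563.013916015625, 226.51841735839844), (93.19297790527344, 70.07601165771484), 26.145570755004883)
top pedcol ((563.6901245117188, 24.537548065185547), 28.087995529174805) [0.56329303 0.02311942 0.06      ]
scene p
[... 1014 characters left out ...]
 116 129 [0.626 0.263 0.131] 0.125 0.136
148 126 131 [0.62 0.25 0.12] 0.115 0.123
151 127 133 [0.613 0.246 0.118] 0.112 0.121
154 129 135 [0.606 0.242 0.112] 0.099 0.12
157 130 136 [0.599 0.241 0.107] 0.102 0.11
160 132 138 [0.592 0.237 0.102] 0.097 0.105
163 134 140 [0.585 0.233 0.095] 0.084 0.099
166 137 142 [0.578 0.228 0.089] 0.076 0.094
169 138 146 [0.572 0.223 0.08 ] 0.065 0.089
172 137 148 [0.564 0.222 0.08 ] 0.061 0.087
175 138 150 [0.556 0.218 0.077] 0.048 0.085
178 140 151 [0.548 0.215 0.074] 0.062 0.081
181 142 153 [0.541 0.211 0.067] 0.051 0.073
184 143 153 [0.534 0.21  0.062] 0.056 0.069
187 145 153 [0.527 0.209 0.057] 0.05 0.062
190 147 148 [0.519 0.214 0.053] 0.053 0.053
scene
```

```bash
cat >> h.py <<'E'
from scipy.spatial.transform import Rotation as Ro
def R(o): return Ro.from_euler('xyz',o['eef_rot']).as_matrix()
def show(o):
    M=R(o); print('t',o['time_s'],'tcp',np.round(o['ee_pos'],4),'x',np.round(M[:,0],3),'y',np.round(M[:,1],3),'yaz',np.degrees(np.arctan2(M[1,1],M[0,1])).round(2),'q',np.round(o['qpos'],2),'F',np.round(o['force'],2),'w',round(o['grip_width'],4))
E
python3 - <<'E'
from h import *
from station import ctrl
show(ctrl.get_obs())
E
```

```text
t 0.15 tcp [0.1634 0.525  0.205 ] x [-0.    -0.001 -1.   ] y [ 0.297  0.955 -0.001] yaz 72.71 q [ 1.2   0.3   1.52 -0.    1.32 -0.07] F [-0.82 -0.28  0.55] w 0.0941
```

>>> {"op": "jog_arm", "data": {
  "rows": [0.0127,-0.0302,0,0,0,-3.5,0,0.0127,-0.0302,0,0,0,-3.5,0,0.0127,-0.0302,0,0,0,-3.5,0,0.0127,-0.0302,0,0,0,-3.5,0,0.0127,-0.0302,0,0,0,-3.5,0,0.0127,-0.0302,0,0,0,-3.5,0,0.0127,-0.0302,0,0,0,-3.5,0,0.0127,-0.0302,0,0,0,-3.5,0]
}}

```text
time_s: 0.82
ee_pos: [0.2652, 0.282, 0.2053]
eef_rot: [-2.785, 1.571, 2.705]
force: [1.2, 0.5, -0.2]
grip_width: 0.0939
```

>>> {"op": "jog_arm", "data": {
  "rows": [0.0127,-0.0302,0,0,0,-3.5,0,0.0127,-0.0302,0,0,0,-3.5,0,0.0127,-0.0302,0,0,0,-3.5,0,0.0127,-0.0302,0,0,0,-3.5,0,0.0127,-0.0302,0,0,0,-3.5,0,0.0127,-0.0302,0,0,0,-3.5,0,0.0127,-0.0302,0,0,0,-3.5,0,0.0127,-0.0302,0,0,0,-3.5,0]
}}

```text
time_s: 1.48
ee_pos: [0.3669, 0.0403, 0.2055]
eef_rot: [1.519, 1.571, 0.236]
force: [-0.2, 0.7, 0.6]
grip_width: 0.0937
```

>>> {"op": "jog_arm", "data": {
  "rows": [0.0127,-0.0302,0,0,0,-3.5,0,0.0127,-0.0302,0,0,0,-3.5,0,0.0127,-0.0302,0,0,0,-3.5,0,0.0127,-0.0302,0,0,0,-3.5,0,0.0127,-0.0302,0,0,0,-3.5,0,0.0127,-0.0302,0,0,0,-3.5,0,0.0127,-0.0302,0,0,0,-3.5,0,0.0127,-0.0302,0,0,0,-3.5,0]
}}

```text
time_s: 2.15
ee_pos: [0.4685, -0.2013, 0.2052]
eef_rot: [-2.11, 1.57, 2.402]
force: [0.1, 1.1, 1.7]
grip_width: 0.094
```

>>> {"op": "jog_arm", "data": {
  "rows": [0,0,0,0,0,0,0,0,0,0,0,0,0,0,0,0,0,0,0,0,0]
}}

```text
time_s: 2.4
ee_pos: [0.4679, -0.1992, 0.2051]
eef_rot: [-1.948, 1.57, 2.568]
force: [-0.4, 1.0, 0.1]
grip_width: 0.0944
```

```bash
cat > snap.py <<'E'
import sys
from h import *
from station import ctrl
n,t=sys.argv[1:3]
show(ctrl.get_obs())
m=ctrl.camera_model(n); p,d=ctrl.camera(n)
cv2.imwrite(f"pics/{n}{t}.png",p[:,:,::-1]); np.savez(f"{n}{t}.npz",p=p,d=d,K=m["K"],dist=m["dist"],E=m["extrinsics"])
E
python3 snap.py wrist 1; python3 - <<'E'
from h import *
a=load("wrist1.npz"); W=cloud(*a)
for lo in (.019,.023):
    m=np.all((W>(.40,-.28,lo))&(W<(.53,-.12,.04)),axis=-1); q=W[m]
    r=cv2.minAreaRect(q[:,:2].astype(np.float32)*1000); print(len(q),r,np.percentile(q[:,2],95))
E
```

```text
t 2.4 tcp [ 0.4679 -0.1992  0.2051] x [-0.001  0.001 -1.   ] y [ 0.981 -0.195 -0.001] yaz -11.26 q [-0.47  0.21  1.64  0.    1.3  -0.28] F [-0.36  0.96  0.1 ] w 0.0944
1090 ((466.3295593261719, -196.81170654296875), (123.7741928100586, 56.03095245361328), 78.10668182373047) 0.028441660474044745
862 ((466.2110900878906, -197.37423706054688), (110.128662109375, 56.03095245361328), 78.10668182373047) 0.028528187051852675
```

View pics/wrist1.png

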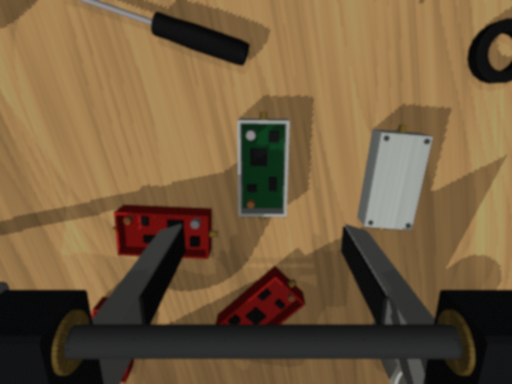

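>>> {"op": "jog_arm", "data": {
  "rows": [-0.0015,0.002,-0.035,0,0,-0.6,0.15,0,0,-0.035,0,0,0,0.15,0,0,-0.035,0,0,0,0.15,0,0,-0.035,0,0,0,0.15,0,0,-0.03,0,0,0,0.15,0,0,-0.015,0,0,0,0.15,0,0,-0.01,0,0,0,0.15,0,0,-0.005,0,0,0,0.15],
  "squeeze": 20
}}

```text
time_s: 3.12
ee_pos: [0.4665, -0.1968, 0.0048]
eef_rot: [-1.867, 1.57, 2.64]
force: [0.7, 0.5, 0.1]
grip_width: 0.0799
```

>>> {"op": "jog_arm", "data": {
  "rows": [0,0,0,0,0,0,0.15,0,0,0,0,0,0,0.15]
}}

```text
time_s: 3.28
ee_pos: [0.4673, -0.1977, 0.0065]
eef_rot: [1.305, 1.569, -0.472]
force: [0.1, -0.3, -1.2]
grip_width: 0.0803
```

>>> {"op": "jog_arm", "data": {
  "rows": [0,0,0,0,0,0,1,0,0,0,0,0,0,1,0,0,0,0,0,0,1,0,0,0,0,0,0,1,0,0,0,0,0,0,1,0,0,0,0,0,0,1,0,0,0,0,0,0,1,0,0,0,0,0,0,1]
}}

```text
time_s: 3.95
ee_pos: [0.467, -0.1978, 0.0059]
eef_rot: [1.369, 1.57, -0.41]
force: [-1.3, 1.2, 6.1]
grip_width: 0.0559
```

>>> {"op": "jog_arm", "data": {
  "rows": [0,0,0.01,0,0,0,1,0,0,0.02,0,0,0,1,0,0,0.03,0,0,0,1,0,0,0.03,0,0,0,1,0,0,0.01,0,0,0,1,0,0,0,0,0,0,1]
}}

```text
time_s: 4.45
ee_pos: [0.4677, -0.1981, 0.1078]
eef_rot: [1.298, 1.566, -0.48]
force: [0.4, -0.3, -2.7]
grip_width: 0.0557
```

>>> {"op": "jog_arm", "data": {
  "rows": [0.006,0.014,0,0,0,0,1,0.015,0.035,0,0,0,0,1,0.015,0.035,0,0,0,0,1,0.015,0.035,0,0,0,0,1,0.015,0.035,0,0,0,0,1,0.015,0.035,0,0,0,0,1,0.009,0.02,0,0,0,0,1,0.006,0.014,0,0,0,0,1]
}}

```text
time_s: 5.12
ee_pos: [0.5625, 0.0279, 0.1031]
eef_rot: [-1.448, 1.568, 3.059]
force: [-0.6, -0.6, -2.5]
grip_width: 0.0559
```

>>> {"op": "jog_arm", "data": {
  "rows": [0,0,0,0,0,0,1,0,0,0,0,0,0,1,0,0,0,0,0,0,1,0,0,0,0,0,0,1]
}}

```text
time_s: 5.45
ee_pos: [0.5623, 0.0244, 0.1048]
eef_rot: [-1.3, 1.57, -3.08]
force: [-0.7, 0.7, -2.5]
grip_width: 0.0556
```

```bash
for c in wrist top scene; do python3 snap.py $c 2; done; python3 - <<'E'
from h import *
for n in ["top","scene","wrist"]:
    a=load(n+"2.npz"); W=cloud(*a)
    m=np.all((W>(.48,-.08,.105))&(W<(.65,.12,.14)),axis=-1); q=W[m]
    print(n,len(q),np.percentile(q[:,2],[5,50,95]),cv2.minAreaRect(q[:,:2].astype(np.float32)*1000))
    u,s,v=np.linalg.svd(q-q.mean(0),full_matrices=False); print(v[2])
E
```

```text
t 5.45 tcp [0.5623 0.0244 0.1048] x [-0.001 -0.    -1.   ] y [ 0.978 -0.207 -0.001] yaz -11.95 q [-0.02  0.43  1.59 -0.    1.12  0.19] F [-0.7   0.65 -2.5 ] w 0.0556
t 5.5 tcp [0.5624 0.0244 0.105 ] x [-0.001 -0.    -1.   ] y [ 0.978 -0.207 -0.001] yaz -11.96 q [-0.02  0.43  1.59 -0.    1.12  0.19] F [ 0.05  0.39 -2.86] w 0.0557
t 5.55 tcp [0.5625 0.0245 0.1053] x [-0. -0. -1.] y [ 0.978 -0.207 -0.   ] yaz -11.96 q [-0.02  0.43  1.59 -0.    1.12  0.19] F [-0.83 -0.38 -2.55] w 0.056
top 77 [0.10593017 0.11668281 0.12788179] ((551.9817504882812, -32.22699737548828), (13.1588134765625, 56.99032974243164), 89.05584716796875)
[0.05856952 0.98665943 0.15189728]
scene 994 [0.10696412 0.11233559 0.12886929] ((564.7554931640625, 28.853179931640625), (77.66262817382812, 113.75584411621094), 0.13117507100105286)
[-0.01559321  0.07815389 -0.99681935]
wrist 20023 [0.10738332 0.10939732 0.12719296] ((562.1751098632812, 29.506637573242188), (116.12281036376953, 79.90161895751953), 78.25865173339844)
[-0.00301255 -0.06066108  0.99815387]
```

View pics/wrist2.png

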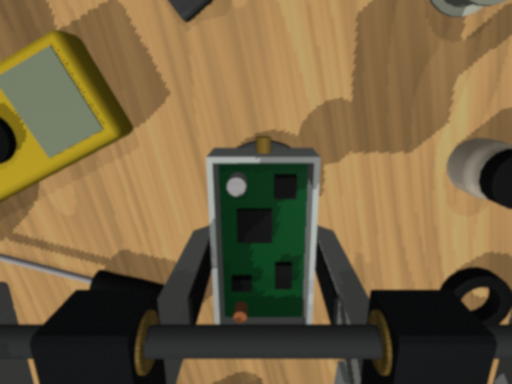

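View pics/scene2.png

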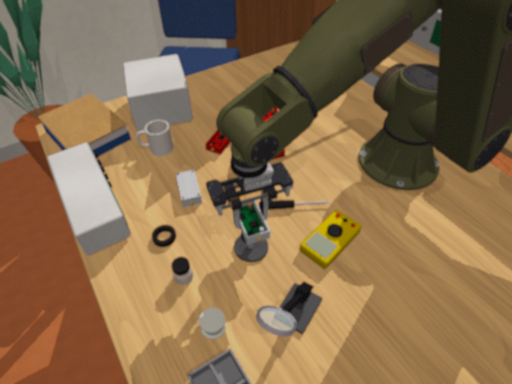

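```bash
python3 - <<'E'
from h import *
a=load("wrist2.npz"); W=cloud(*a); p=a[0].astype(int)
g=(p[...,1]>p[...,0]*1.5)&(p[...,1]>p[...,2]*1.2)&(p[...,1]>40)
q=W[g&(W[...,2]>.09)&(W[...,2]<.125)]
A=np.c_[q[:,:2]-q[:,:2].mean(0),np.ones(len(q))]; c=np.linalg.lstsq(A,q[:,2],rcond=None)[0]; print('board plane slopes',c,q.mean(0),cv2.minAreaRect(q[:,:2].astype(np.float32)*1000))
m=np.all((W>(.48,-.08,.12))&(W<(.65,.12,.14)),axis=-1)&(p.min(2)>90)
q=W[m];print(len(q),cv2.minAreaRect(q[:,:2].astype(np.float32)*1000),np.percentile(q[:,2],[5,50,95]))
E
```

```text
board plane slopes [-0.00229312  0.00055853  0.10822368] [0.56396607 0.02702132 0.10822368] ((560.995849609375, 22.09770965576172), (99.6684799194336, 49.344398498535156), 77.98684692382812)
3129 ((563.1510620117188, 30.421369552612305), (98.29463958740234, 57.70600509643555), 78.02748107910156) [0.12074655 0.12609949 0.12725191]
```

The case hangs level between the jaws: the wrist view shows the board at (263,240), with plane slopes below 0.3%. I'm lowering it gently.

>>> {"op": "jog_arm", "data": {
  "rows": [0.001,0.001,-0.012,0,0,0,1,0,0,-0.012,0,0,0,1,0,0,-0.007,0,0,0,1,0,0,-0.003,0,0,0,1,0,0,-0.001,0,0,0,1,0,0,0,0,0,0,1]
}}

```text
time_s: 6.1
ee_pos: [0.5637, 0.0264, 0.0701]
eef_rot: [-1.379, 1.57, 3.126]
force: [-0.8, 0.5, -2.4]
grip_width: 0.0557
```

>>> {"op": "jog_arm", "data": {
  "rows": [0,0,-0.001,0,0,0,1,0,0,-0.001,0,0,0,1,0,0,0,0,0,0,1]
}}

```text
time_s: 6.35
ee_pos: [0.5638, 0.0264, 0.0686]
eef_rot: [1.789, 1.57, 0.011]
force: [-0.5, 0.8, -2.1]
grip_width: 0.0557
```

>>> {"op": "jog_arm", "data": {
  "rows": [0,0,-0.001,0,0,0,1,0,0,0,0,0,0,1]
}}

```text
time_s: 6.52
ee_pos: [0.5638, 0.0263, 0.0675]
eef_rot: [1.913, 1.571, 0.134]
force: [-0.3, -0.2, -2.4]
grip_width: 0.0556
```

>>> {"op": "jog_arm", "data": {
  "rows": [0,0,-0.001,0,0,0,1,0,0,0,0,0,0,1]
}}

```text
time_s: 6.68
ee_pos: [0.5637, 0.0263, 0.0663]
eef_rot: [-0.991, 1.571, -2.769]
force: [-0.4, -0.1, -1.6]
grip_width: 0.0558
```

>>> {"op": "jog_arm", "data": {
  "rows": [0,0,-0.0007,0,0,0,1,0,0,0,0,0,0,1]
}}

```text
time_s: 6.85
ee_pos: [0.5638, 0.0264, 0.0659]
eef_rot: [1.906, 1.571, 0.128]
force: [-1.4, 1.6, 0.9]
grip_width: 0.0557
```

>>> {"op": "jog_arm", "data": {
  "rows": [0,0,-0.0005,0,0,0,1,0,0,0,0,0,0,1]
}}

```text
time_s: 7.02
ee_pos: [0.5639, 0.0263, 0.0659]
eef_rot: [1.673, 1.57, -0.105]
force: [-3.2, 0.0, 6.5]
grip_width: 0.0557
```

>>> {"op": "jog_arm", "data": {
  "rows": [0,0,0,0,0,0,0.3,0,0,0,0,0,0,0.2,0,0,0,0,0,0,0.15,0,0,0,0,0,0,0.1,0,0,0,0,0,0,0.1,0,0,0,0,0,0,0.1,0,0,0,0,0,0,0.1]
}}

```text
time_s: 7.6
ee_pos: [0.5638, 0.0263, 0.0652]
eef_rot: [-1.22, 1.571, -2.998]
force: [0.4, 0.6, 0.4]
grip_width: 0.0845
```

>>> {"op": "jog_arm", "data": {
  "rows": [0,0,0.01,0,0,0,0.1,0,0,0.02,0,0,0,0.1,0,0,0.03,0,0,0,0.1,0,0,0.04,0,0,0,0.1,0,0,0.04,0,0,0,0.1,0,0,0.03,0,0,0,0.1,0,0,0,0,0,0,0.1,0,0,0,0,0,0,0.1]
}}

```text
time_s: 8.27
ee_pos: [0.5642, 0.0263, 0.2373]
eef_rot: [1.76, 1.567, -0.018]
force: [-0.8, -1.2, 0.4]
grip_width: 0.085
```

```bash
for c in wrist top scene; do python3 snap.py $c 3; done; python3 - <<'E'
from h import *
for n in ["top","scene","wrist"]:
    a=load(n+"3.npz"); W=cloud(*a);p=a[0].astype(int)
    g=(p[...,1]>p[...,0]*1.5)&(p[...,1]>p[...,2]*1.2)&(p[...,1]>40)&(abs(W[...,2]-.07)<.02)&(abs(W[...,0]-.563)<.08)&(abs(W[...,1]-.025)<.08)
    q=W[g]
    if len(q)>20:
        A=np.c_[q[:,:2]-q[:,:2].mean(0),np.ones(len(q))]; c=np.linalg.lstsq(A,q[:,2],rcond=None)[0]; print(n,len(q),'board',c,cv2.minAreaRect(q[:,:2].astype(np.float32)*1000))
    m=np.all((W>(.48,-.06,.081))&(W<(.65,.12,.1)),axis=-1)
    q=W[m];print(n,'rim',len(q),cv2.minAreaRect(q[:,:2].astype(np.float32)*1000),np.percentile(q[:,2],[5,50,95]))
E
```

```text
t 8.2667 tcp [0.5642 0.0263 0.2373] x [ 0.004 -0.    -1.   ] y [ 0.979 -0.206  0.004] yaz -11.89 q [-0.02  0.31  1.44  0.    1.39  0.19] F [-0.8  -1.15  0.42] w 0.085
t 8.3167 tcp [0.5636 0.0263 0.2354] x [ 0.  0. -1.] y [ 0.979 -0.206  0.   ] yaz -11.89 q [-0.02  0.31  1.44  0.    1.39  0.19] F [ 0.15 -0.16 -0.51] w 0.0847
t 8.3667 tcp [0.5633 0.0263 0.2344] x [-0.001 -0.    -1.   ] y [ 0.979 -0.206 -0.001] yaz -11.89 q [-0.02  0.31  1.44 -0.    1.39  0.19] F [ 0.03  0.23 -0.42] w 0.0849
top 34 board [ 0.01496205 -0.17329961  0.06948418] ((563.6366577148438, -19.559185028076172), (8.697809219360352, 24.703392028808594), 81.38314056396484)
top rim 40 ((553.3133544921875, -23.65787124633789), (16.66649627685547, 57.67329406738281), 85.09355163574219) [0.08331494 0.08739532 0.09059467]
scene 318 board [0.01879318 0.00874503 0.0699316 ] ((560.8905029296875, 21.582069396972656), (89.31395721435547, 41.62467575073242), 77.90304565429688)
scene rim 257 ((564.094482421875, 26.590831756591797), (112.05660247802734, 57.06282043457031), 77.39260864257812) [0.0816626  0.08620557 0.08874433]
wrist 2494 board [0.00229552 0.00063531 0.06936384] ((562.4512939453125, 25.08755111694336), (98.60782623291016, 47.884403228759766), 78.04042053222656)
wrist rim 1132 ((562.6290283203125, 27.242244720458984), (109.58560943603516, 56.04682540893555), 78.10664367675781) [0.08184747 0.08698964 0.08838848]
```

View pics/wrist3.png

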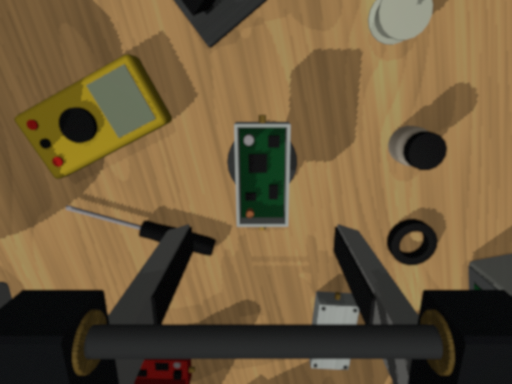

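View pics/scene3.png

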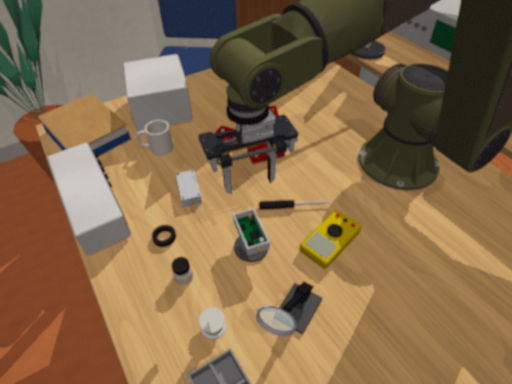

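```bash
cat > mag.py <<'E'
import sys
from h import *
for f in sys.argv[1:]:
    a=load(f); W=cloud(*a); p=a[0].astype(int)
    m=np.all((W>(.51,.17,.03))&(W<(.72,.33,.2)),axis=-1)&(a[1]>0)
    # remove sleeve & below
    th=np.radians(25.); e=np.array([np.cos(th),np.sin(th),0]); 
    L=m&((W@e)>.685)&(W[...,2]>.11)
    q=W[L]; c0=q.mean(0); 
    for _ in range(3):
        u,s,v=np.linalg.svd(q-q.mean(0),full_matrices=False); n=v[2]*np.sign(v[2][2]); dd=(q-q.mean(0))@n; q=q[abs(dd)<.006]
    B=np.array([np.cross([0,0,1],n),]);yv=B[0]/np.linalg.norm(B[0]); xv=np.cross(yv,n)
    if xv[2]<0: xv=-xv;yv=-yv
    uv=(q-q.mean(0))@np.c_[xv,yv]; (cx,cy),r=cv2.minEnclosingCircle((uv*1000).astype(np.float32))
    C=q.mean(0)+(cx*xv+cy*yv)/1000
    print(f,'lens n',n.round(3),'elev',np.degrees(np.arcsin(xv[2])).round(1),'az',np.degrees(np.arctan2(xv[1],xv[0])).round(1),'C(surf)',C.round(4),'r',round(r,1),'rms',dd.std().round(4))
    # handle: dark pixels between
    H=m&(p.max(2)<75)&((W@e)>.60)&((W@e)<.680)&(W[...,2]>.07)
    q=W[H]
    if len(q)>15:
        s_=q@e; k=np.argsort(s_)
        for i in range(2):
            t=q.mean(0);u,s,v=np.linalg.svd(q-t,full_matrices=False);d=v[0]*np.sign(v[0][2]); res=np.linalg.norm((q-t)-np.outer((q-t)@d,d),axis=1); q=q[res<.012]
        print('  handle n',len(q),'mean',t.round(4),'dir',d.round(3),'elev',np.degrees(np.arcsin(d[2])).round(1),'az',np.degrees(np.arctan2(d[1],d[0])).round(1), 's range',(q@e).min().round(3),(q@e).max().round(3))
E
python3 mag.py top0.npz scene0.npz top3.npz scene3.npz
```

```text
top0.npz lens n [-0.533 -0.252  0.808] elev 36.1 az 25.3 C(surf) [0.6589 0.2695 0.1513] r 39.1 rms 0.0022
  handle n 185 mean [0.5935 0.2365 0.1033] dir [0.743 0.348 0.571] elev 34.8 az 25.1 s range 0.601 0.679
scene0.npz lens n [-0.519 -0.249  0.818] elev 35.1 az 25.6 C(surf) [0.6596 0.2721 0.1511] r 38.3 rms 0.0019
  handle n 229 mean [0.5909 0.2414 0.1016] dir [0.741 0.348 0.574] elev 35.0 az 25.2 s range 0.6 0.68
top3.npz lens n [-0.536 -0.252  0.805] elev 36.3 az 25.2 C(surf) [0.6586 0.2696 0.151 ] r 39.1 rms 0.0023
  handle n 177 mean [0.5935 0.2367 0.1031] dir [0.736 0.341 0.585] elev 35.8 az 24.9 s range 0.6 0.678
scene3.npz lens n [-0.523 -0.247  0.816] elev 35.3 az 25.3 C(surf) [0.6597 0.2719 0.151 ] r 38.4 rms 0.0019
  handle n 229 mean [0.59   0.2413 0.101 ] dir [0.745 0.333 0.578] elev 35.3 az 24.1 s range 0.601 0.68
```

>>> {"op": "jog_arm", "data": {
  "rows": [-0.004,0.018,0,0,0,-6.6,0.1,-0.004,0.018,0,0,0,-6.6,0.1,-0.004,0.018,0,0,0,-6.6,0.1,-0.004,0.018,0,0,0,-6.6,0.1,-0.004,0.018,0,0,0,-6.6,0.1,-0.004,0.018,0,0,0,-6.6,0.1,-0.004,0.018,0,0,0,-6.6,0.1,-0.004,0.018,0,0,0,-6.6,0.1]
}}

```text
time_s: 9.08
ee_pos: [0.5311, 0.1711, 0.2338]
eef_rot: [-0.186, 1.568, -2.892]
force: [0.3, 0.9, 0.7]
grip_width: 0.0844
```

>>> {"op": "jog_arm", "data": {
  "rows": [0,0.0067,-0.0047,2.53,-5.37,0,0.3,0,0.0067,-0.0047,2.53,-5.37,0,0.3,0,0.0067,-0.0047,2.53,-5.37,0,0.3,0,0.0067,-0.0047,2.53,-5.37,0,0.3,0,0.0067,-0.0047,2.53,-5.37,0,0.3,0,0.0067,-0.0047,2.53,-5.37,0,0.3,0,0,0,0,0,0,0.3,0,0,0,0,0,0,0.3]
}}

```text
time_s: 9.75
ee_pos: [0.5308, 0.2103, 0.2059]
eef_rot: [3.141, 0.954, 0.442]
force: [-0.0, -0.2, 1.2]
grip_width: 0.0658
```

```bash
python3 snap.py wrist 4; python3 mag.py wrist4.npz
```

```text
t 9.75 tcp [0.5308 0.2103 0.2059] x [ 0.523  0.247 -0.816] y [ 0.428 -0.904  0.   ] yaz -64.68 q [0.26 0.05 1.94 0.19 0.55 1.26] F [-0.02 -0.24  1.22] w 0.0658
wrist4.npz lens n [-0.542 -0.257  0.8  ] elev 36.8 az 25.4 C(surf) [0.6576 0.2713 0.1517] r 37.9 rms 0.0012
  handle n 1384 mean [0.5935 0.2412 0.1062] dir [0.741 0.348 0.574] elev 35.0 az 25.2 s range 0.6 0.68
```

View pics/wrist4.png

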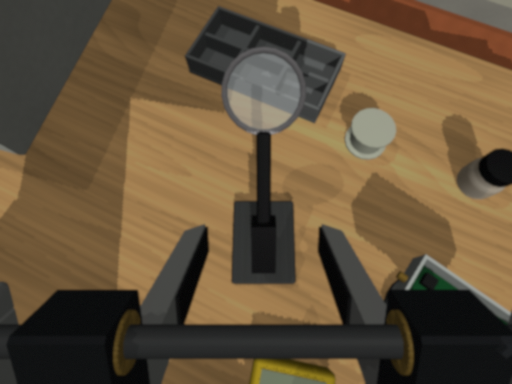

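>>> {"op": "jog_arm", "data": {
  "rows": [0.0117,0.0056,-0.0183,0,0,0,0.4,0.0117,0.0056,-0.0183,0,0,0,0.4,0.0117,0.0056,-0.0183,0,0,0,0.4,0.0117,0.0056,-0.0183,0,0,0,0.4,0.0117,0.0056,-0.0183,0,0,0,0.4,0.0117,0.0056,-0.0183,0,0,0,0.4,0.004,0.0018,-0.006,0,0,0,0.4,0.004,0.0018,-0.006,0,0,0,0.4]
}}

```text
time_s: 10.47
ee_pos: [0.6106, 0.2479, 0.0844]
eef_rot: [3.141, 0.952, 0.441]
force: [-0.3, 0.4, 0.5]
grip_width: 0.0571
```

>>> {"op": "jog_arm", "data": {
  "rows": [0,0,0,0,0,0,0.4,0,0,0,0,0,0,0.4,0,0,0,0,0,0,0.4]
}}

```text
time_s: 10.72
ee_pos: [0.6101, 0.2477, 0.0864]
eef_rot: [3.14, 0.948, 0.44]
force: [0.3, 0.3, 0.0]
grip_width: 0.0566
```

```bash
python3 snap.py wrist 5; python3 mag.py wrist5.npz
```

```text
t 10.7167 tcp [0.6101 0.2477 0.0864] x [ 0.528  0.249 -0.812] y [ 0.427 -0.904  0.001] yaz -64.7 q [0.3  0.41 1.81 0.28 0.31 1.19] F [0.33 0.33 0.02] w 0.0566
wrist5.npz lens n [-0.543 -0.257  0.8  ] elev 36.9 az 25.4 C(surf) [0.6575 0.2711 0.1517] r 38.0 rms 0.0011
  handle n 3692 mean [0.5683 0.2372 0.1857] dir [-0.385  0.024  0.922] elev 67.3 az 176.5 s range 0.608 0.652
```

View pics/wrist5.png

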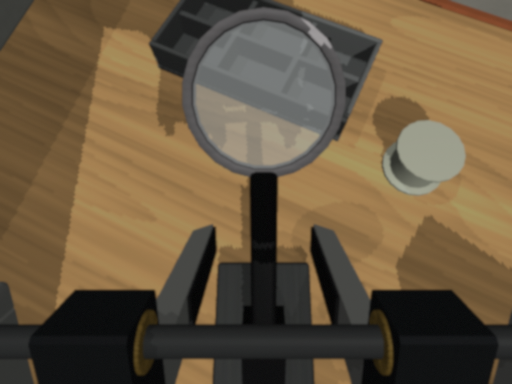

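>>> {"op": "jog_arm", "data": {
  "rows": [0,0,-0.001,0,0,0,0.6,0,0,0,0,0,0,0.75,0,0,0,0,0,0,0.85,0,0,0,0,0,0,1,0,0,0,0,0,0,1,0,0,0,0,0,0,1,0,0,0,0,0,0,1,0,0,0,0,0,0,1],
  "squeeze": 35
}}

```text
time_s: 11.43
ee_pos: [0.61, 0.2477, 0.0843]
eef_rot: [3.14, 0.949, 0.44]
force: [-0.8, -0.1, 0.8]
grip_width: 0.014
```

>>> {"op": "jog_arm", "data": {
  "rows": [0,0,0,0,0,0,1,0,0,0,0,0,0,1]
}}

```text
time_s: 11.6
ee_pos: [0.61, 0.2477, 0.0843]
eef_rot: [3.14, 0.949, 0.44]
force: [-0.5, -0.4, -0.1]
grip_width: 0.0137
```

>>> {"op": "jog_arm", "data": {
  "rows": [0.0035,0.0016,0.0032,0,0,0,1,0.0069,0.0033,0.0064,0,0,0,1,0,0,0,0,0,0,1]
}}

```text
time_s: 11.85
ee_pos: [0.6221, 0.2533, 0.0957]
eef_rot: [3.14, 0.947, 0.44]
force: [-0.3, -0.4, -0.9]
grip_width: 0.0138
```

>>> {"op": "jog_arm", "data": {
  "rows": [0.0069,0.0033,0.0064,0,0,0,1,0.0069,0.0033,0.0064,0,0,0,1,0.0069,0.0033,0.0064,0,0,0,1]
}}

```text
time_s: 12.1
ee_pos: [0.6418, 0.2629, 0.1138]
eef_rot: [3.14, 0.949, 0.44]
force: [-0.4, -0.6, -1.9]
grip_width: 0.0137
```

>>> {"op": "jog_arm", "data": {
  "rows": [0.0069,0.0033,0.0064,0,0,0,1,0.0069,0.0033,0.0064,0,0,0,1,0.0069,0.0033,0.0064,0,0,0,1,0.0069,0.0033,0.0064,0,0,0,1,0.0,0.0,0.02,0,0,0,1,0.0,0.0,0.03,0,0,0,1,0,0,0.02,0,0,0,1,0,0,0,0,0,0,1]
}}

```text
time_s: 12.77
ee_pos: [0.6704, 0.2764, 0.2147]
eef_rot: [3.138, 0.942, 0.439]
force: [0.8, -0.9, 0.2]
grip_width: 0.0135
```

```bash
python3 snap.py wrist 6; python3 snap.py scene 6
```

```text
t 12.7667 tcp [0.6704 0.2764 0.2147] x [ 0.533  0.25  -0.809] y [ 0.427 -0.904  0.002] yaz -64.72 q [0.31 0.37 1.53 0.13 0.62 1.36] F [ 0.77 -0.86  0.22] w 0.0135
t 12.8167 tcp [0.6696 0.2761 0.2115] x [ 0.53   0.249 -0.811] y [ 0.427 -0.904  0.001] yaz -64.71 q [0.31 0.37 1.53 0.13 0.62 1.36] F [ 0.03 -0.13 -1.43] w 0.0137
```

View pics/scene6.png

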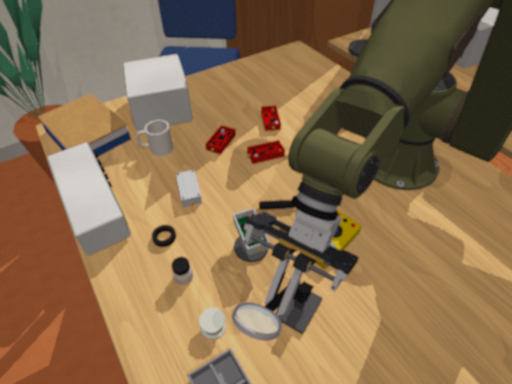

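View pics/wrist6.png

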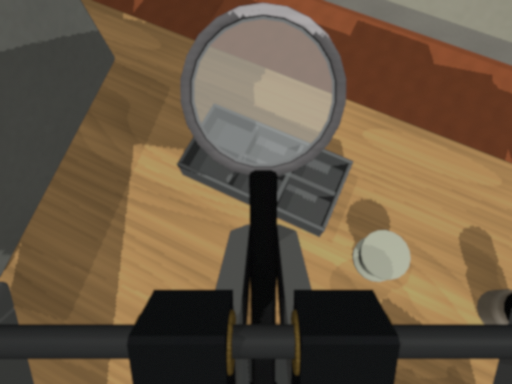

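>>> {"op": "jog_arm", "data": {
  "rows": [-0.012,-0.01,0,-2.53,5.37,0,1,-0.012,-0.01,0,-2.53,5.37,0,1,-0.012,-0.01,0,-2.53,5.37,0,1,-0.012,-0.01,0,-2.53,5.37,0,1,-0.012,-0.01,0,-2.53,5.37,0,1,-0.012,-0.01,0,-2.53,5.37,0,1]
}}

```text
time_s: 13.37
ee_pos: [0.5959, 0.2152, 0.2076]
eef_rot: [-0.015, 1.564, -2.715]
force: [-0.1, -0.1, -1.3]
grip_width: 0.0135
```

>>> {"op": "jog_arm", "data": {
  "rows": [-0.012,-0.024,0,0,0,0,1,-0.016,-0.032,0,0,0,0,1,-0.016,-0.032,0,0,0,0,1,-0.016,-0.032,0,0,0,0,1,-0.016,-0.032,0,0,0,0,1,-0.015,-0.032,0,0,0,0,1,-0.012,-0.026,0,0,0,0,1,-0.008,-0.016,0,0,0,0,1]
}}

```text
time_s: 14.03
ee_pos: [0.4842, -0.0123, 0.2073]
eef_rot: [-0.358, 1.568, -3.059]
force: [0.1, -0.2, -1.3]
grip_width: 0.0137
```

>>> {"op": "jog_arm", "data": {
  "rows": [0,0,-0.01,0,0,0,1,0,0,-0.015,0,0,0,1,0,0,-0.01,0,0,0,1,0,0,0,0,0,0,1,0,0,0,0,0,0,1,0,0,0,0,0,0,1]
}}

```text
time_s: 14.53
ee_pos: [0.4859, -0.0099, 0.1737]
eef_rot: [-0.583, 1.571, 3.001]
force: [-0.5, -0.4, -1.3]
grip_width: 0.0135
```

```bash
for c in wrist top scene; do python3 snap.py $c 7; done; python3 - <<'E'
from h import *
for n in ["top","scene","wrist"]:
    a=load(n+"7.npz"); W=cloud(*a)
    m=np.all((W>(.515,-.03,.14))&(W<(.63,.09,.21)),axis=-1); q=W[m]
    if len(q)<20: print(n,len(q)); continue
    for _ in range(3):
        u,s,v=np.linalg.svd(q-q.mean(0),full_matrices=False);nn=v[2]*np.sign(v[2][2]);q=q[abs((q-q.mean(0))@nn)<.006]
    print(n,len(q),'n',nn.round(3),'tilt',np.degrees(np.arccos(nn[2])).round(1),'z',np.median(q[:,2]),cv2.minEnclosingCircle((q[:,:2]*1000).astype(np.float32)))
E
```

```text
t 14.5333 tcp [ 0.4859 -0.0099  0.1737] x [-0.  0. -1.] y [ 0.428 -0.904 -0.   ] yaz -64.65 q [-0.1   0.19  1.74  0.    1.22  1.03] F [-0.48 -0.35 -1.28] w 0.0135
t 14.5833 tcp [ 0.486  -0.0099  0.174 ] x [ 0. -0. -1.] y [ 0.428 -0.904  0.   ] yaz -64.66 q [-0.1   0.19  1.74  0.    1.22  1.03] F [-0.45 -0.1  -0.19] w 0.0137
t 14.6333 tcp [ 0.486  -0.01    0.1741] x [ 0.001 -0.    -1.   ] y [ 0.428 -0.904  0.   ] yaz -64.67 q [-0.1   0.19  1.74  0.    1.22  1.03] F [-0.04 -0.35 -1.53] w 0.0136
top 96 n [-0.349 -0.01   0.937] tilt 20.4 z 0.19824129363834808 ((586.208251953125, 22.537683486938477), 27.349031448364258)
scene 785 n [0.009 0.013 1.   ] tilt 0.9 z 0.19750171107367231 ((553.756103515625, 23.473308563232422), 45.760406494140625)
wrist 23290 n [0.002 0.002 1.   ] tilt 0.1 z 0.1971768432510533 ((554.312744140625, 21.094703674316406), 45.623924255371094)
```

View pics/wrist7.png

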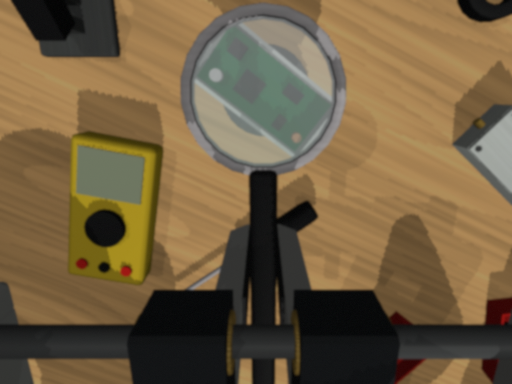

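View pics/scene7.png

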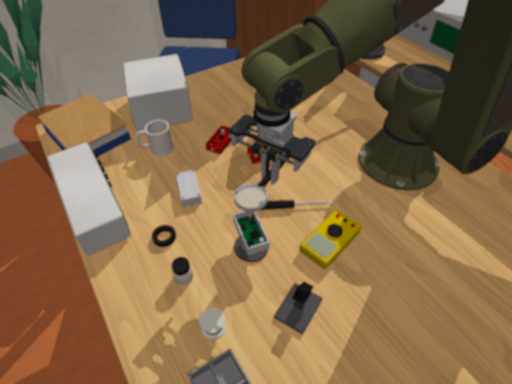

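>>> {"op": "jog_arm", "data": {
  "rows": [0.001,0.0005,-0.006,0,0,0,1,0.001,0.0005,-0.006,0,0,0,1,0,0,-0.003,0,0,0,1,0,0,0,0,0,0,1,0,0,0,0,0,0,1,0,0,0,0,0,0,1,0,0,0,0,0,0,1,0,0,0,0,0,0,1]
}}

```text
time_s: 15.35
ee_pos: [0.4878, -0.0093, 0.1588]
eef_rot: [2.645, 1.57, -0.055]
force: [0.7, 0.2, -1.0]
grip_width: 0.0134
```

```bash
python3 snap.py wrist 8; python3 snap.py scene 8; python3 - <<'E'
from h import *
e=np.array([np.cos(np.radians(25.2)),np.sin(np.radians(25.2))]);f=np.array([-e[1],e[0]])
for n in ["wrist","scene"]:
    a=load(n+"8.npz"); W=cloud(*a);p=a[0].astype(int)
    m=np.all((W>(.50,-.04,.15))&(W<(.63,.09,.2)),axis=-1); q=W[m]
    t=(q[:,:2]-[.487,-.0096])@e; s=(q[:,:2]-[.487,-.0096])@f
    k=(t>.045)&(abs(s)<.045); far=np.percentile(t[k],99.9); mid=k&(t>.06)
    print(n,'far',far,'lens centre t',far-.038,'s',s[mid].min(),s[mid].max(),'z',np.median(q[k,2]),np.array([.487,-.0096])+(far-.038)*e)
    m=np.all((W>(.48,-.06,.055))&(W<(.65,.12,.1)),axis=-1); q=W[m&(W[...,2]>.08)]
    print('case rim',len(q),cv2.minAreaRect(q[:,:2].astype(np.float32)*1000),np.percentile(q[:,2],95))
E
```

```text
t 15.35 tcp [ 0.4878 -0.0093  0.1588] x [ 0. -0. -1.] y [ 0.427 -0.904  0.   ] yaz -64.7 q [-0.09  0.21  1.75  0.    1.18  1.03] F [ 0.67  0.22 -1.02] w 0.0134
t 15.4 tcp [ 0.4877 -0.0093  0.1588] x [ 0. -0. -1.] y [ 0.427 -0.904  0.   ] yaz -64.69 q [-0.09  0.21  1.75  0.    1.18  1.03] F [-0.04 -0.61 -1.06] w 0.0135
wrist far 0.12017365556269936 lens centre t 0.08217365556269937 s -0.036543952868579095 0.03891836921666968 z 0.18225904533299558 [0.56135295 0.02538784]
case rim 17 ((589.2100830078125, 21.171138763427734), (109.95779418945312, 3.089122772216797), 78.7589111328125) 0.08848774161564385
scene far 0.1218207514098844 lens centre t 0.0838207514098844 s -0.03727927867956081 0.03818674105574164 z 0.1819790957552111 [0.56284328 0.02608914]
case rim 217 ((564.016357421875, 26.50524139404297), (111.96228790283203, 56.67594909667969), 78.19054412841797) 0.08846926218128838
```

View pics/scene8.png

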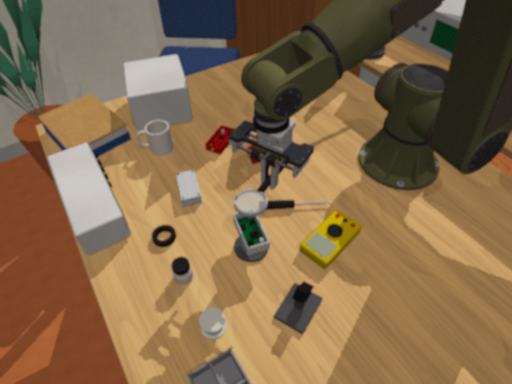

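```bash
python3 -c "
from station import ctrl
print(ctrl.hand_in())"
```

```text
the job is handed in; nothing more can be done
None
```

The open case is on the pedestal, released, and the arm is holding the magnifier still above it. I handed the job in at about 15.4 s of the 59 s allowed. It reports no verdict, so these are my own last checks:

- **Case:** its centre is about 2–3 mm from the pedestal's. Its rim is at 0.088 m as expected, and the board's slope is below 0.3% (wrist camera). Contact while lowering was about 9 N.
- **Magnifier:** it came out along the slope with at most about 2 N on the wrist. It is gripped at 35 N. The lens tilted less than 1° when measured just before the final small shift. Its centre is within about 3 mm of the case's centre, at z ≈ 0.18 m, which is about 0.11 m above the circuit.
- **Other objects:** the last scene picture shows the lidded case, the red look-alikes and the other bench items where they were. I did not re-measure them.

**Disagreements:** the fixed cameras differed by 3–4 mm in y, within or a little above their stated 2 mm calibration each. I therefore used averages, relative offsets and the wrist view. From the top camera the arm hid most of the case and lens. Its late fits (lens tilt 20°, and a sloping board from only 34 pixels) came from partial views, so I disregarded them in favour of the scene and wrist cameras.

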